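# Free the mixing slugs from the flasks and put their tray up on the board

## Task

Some of the clear flasks on the table have a steel mixing slug stuck across the neck inside: take each of those, tip its neck down over the wooden tray and rock it from side to side until the slug slides out into the tray, then lay the flask back flat on the table. Also clear the capped bottle off the grey board and stand it upright on the bare table; then, with all the slugs in the tray, bring the tray up onto the board: lift the tray's end nearest the board onto the board's edge first, its other end still down on the table, and push it on until the whole tray stands flat on the board with the slugs in it. Keep the tray and the bottle from tipping over, and leave the paint cup, the paint jar and the brayer alone.

Things in the scene. Friction and masses are not known exactly. Their poses are not given: they have to be found in the camera images.
- flask1: clear glass flask, 160 g, lying on a broad face: body 110 long x 60 wide x 28 thick, neck 30 long, 27 across. Origin: on its underside, mid-width, near the body's middle. x runs AWAY from the neck: heel at x = +60 mm, outside of the square shoulders at -50, neck mouth at -80; y across the width, z up. Grip it from above across the width near the origin (mass centre near x = 0)
- flask1_mid (a point): middle of flask 1, 14 mm above its origin, so 14 mm above the table when it lies flat on either face. Inside, the chamber is 54 wide and 20 deep; flat shoulders inside at x = -46 mm; neck bore 23 mm, its inner edge rounded 4 mm. The flask holds the slug of the same number, or is clear if that slug is absent
- flask1_mouth (a point): centre of flask 1's neck mouth, 80 mm from the middle
- slug1: steel slug with round ends, 40 x 16 mm, 55 g, slippery; None if absent. Origin at its centre, length along y. Begins in flask 1, crosswise over the bore, an end on each shoulder: tipped straight down it stays stuck. With the neck 40-45 deg down, swinging the neck about 45 deg left and right in the plane of the broad faces drops an end into the bore: it comes out in 1 to 6 swings (0.5 to 1 s each)
- flask2: clear glass flask, 160 g, lying on a broad face: body 110 long x 60 wide x 28 thick, neck 30 long, 27 across. Origin: on its underside, mid-width, near the body's middle. x runs AWAY from the neck: heel at x = +60 mm, outside of the square shoulders at -50, neck mouth at -80; y across the width, z up. Grip it from above across the width near the origin (mass centre near x = 0)
- flask2_mid (a point): middle of flask 2, 14 mm above its origin, so 14 mm above the table when it lies flat on either face. Inside, the chamber is 54 wide and 20 deep; flat shoulders inside at x = -46 mm; neck bore 23 mm, its inner edge rounded 4 mm. The flask holds the slug of the same number, or is clear if that slug is absent
- flask2_mouth (a point): centre of flask 2's neck mouth, 80 mm from the middle
- slug2: steel slug with round ends, 40 x 16 mm, 55 g, slippery; None if absent. Origin at its centre, length along y. Begins in flask 2, crosswise over the bore, an end on each shoulder: tipped straight down it stays stuck. With the neck 40-45 deg down, swinging the neck about 45 deg left and right in the plane of the broad faces drops an end into the bore: it comes out in 1 to 6 swings (0.5 to 1 s each)
- flask3: clear glass flask, 160 g, lying on a broad face: body 110 long x 60 wide x 28 thick, neck 30 long, 27 across. Origin: on its underside, mid-width, near the body's middle. x runs AWAY from the neck: heel at x = +60 mm, outside of the square shoulders at -50, neck mouth at -80; y across the width, z up. Grip it from above across the width near the origin (mass centre near x = 0)
- flask3_mid (a point): middle of flask 3, 14 mm above its origin, so 14 mm above the table when it lies flat on either face. Inside, the chamber is 54 wide and 20 deep; flat shoulders inside at x = -46 mm; neck bore 23 mm, its inner edge rounded 4 mm. The flask holds the slug of the same number, or is clear if that slug is absent
- flask3_mouth (a point): centre of flask 3's neck mouth, 80 mm from the middle
- slug3: steel slug with round ends, 40 x 16 mm, 55 g, slippery; None if absent. Origin at its centre, length along y. Begins in flask 3, crosswise over the bore, an end on each shoulder: tipped straight down it stays stuck. With the neck 40-45 deg down, swinging the neck about 45 deg left and right in the plane of the broad faces drops an end into the bore: it comes out in 1 to 6 swings (0.5 to 1 s each)
- tray: shallow wooden tray, 130 (x) x 170 (y), 0.55 kg, loose. Origin under the centre of its floor. Floor 6 mm thick, walls 8 mm thick; the two end walls (at y = +-85 mm, across x) stand 44 mm high, the long side walls (at x = +-65 mm) 32 mm. Inside 114 x 154. It starts on the table with its +y end toward the board
- tray_foot0 (a point): bottom corner of the tray at its -x -y corner
- tray_foot1 (a point): bottom corner of the tray at its +x -y corner
- tray_foot2 (a point): bottom corner of the tray at its -x +y corner
- tray_foot3 (a point): bottom corner of the tray at its +x +y corner
- tray_end_a (a point): middle of the tray's bottom edge at its -y end
- tray_end_b (a point): middle of the tray's bottom edge at its +y end, the one nearer the board at the start
- board: flat grey board lying on the table to the left, fixed: 280 long (its x) x 210 wide (its y) x 12 thick. Origin under its centre; its x axis points about to the robot's left (world +y), so its edge nearest the tray is the one at x = -140 mm, a square step 12 mm high
- brayer: bystander: rubber brayer with wooden grip, 151 x 118 x 38, beyond the flasks; loose
- ochre_cup: bystander: lidded paint cup, 71 across, 55 high, near the table's front edge; loose
- capped_bottle: white bottle with a black cap, 200 g, loose, standing on the board at the start. Origin under its centre, z up. Body 55 across, narrowing to the cap, which is 30 across and runs from 134 to 158 mm above its foot: grip it by the cap from above. The table just beyond the tray (about x 0.66, y 0) is bare and a good place for it
- aqua_jar: bystander: white screw-top paint jar, 70 across, 83 high, beyond the tray; loose

How it is judged:
On the way, in this order (a step that is already met when the one before it is completed fails the run):
1. all the slugs lie in the tray (x of slug1 in the frame of tray between -0.058 and 0.058 m and y of slug1 in the frame of tray between -0.078 and 0.078 m and z of slug1 in the frame of tray between 0 and 0.036 m and x of slug2 in the frame of tray between -0.058 and 0.058 m and y of slug2 in the frame of tray between -0.078 and 0.078 m and z of slug2 in the frame of tray between 0 and 0.036 m and x of slug3 in the frame of tray between -0.058 and 0.058 m and y of slug3 in the frame of tray between -0.078 and 0.078 m and z of slug3 in the frame of tray between 0 and 0.036 m), for 0.2 s.
2. one end of the tray is up at or over the height of the board, above it, while the other end is still down on the table (((height (world z) of tray_end_a above 0.0095 m and height (world z) of tray_end_b below 0.006 m and x of tray_end_a in the frame of board between -0.14 and 0.14 m) or (height (world z) of tray_end_b above 0.0095 m and height (world z) of tray_end_a below 0.006 m and x of tray_end_b in the frame of board between -0.14 and 0.14 m))), for 0.2 s.
At the end, for the whole second after the job is handed in: every slug is in the tray; the tray stands flat (0.03 rad) and still with all four bottom corners on the board (3 mm overhang at most); all flasks lie flat (0.12 rad) on the table, still; the capped bottle stands upright (0.1 rad) on the table, off the board (all of step 1 and x of tray_foot0 in the frame of board between -0.143 and 0.143 m and y of tray_foot0 in the frame of board between -0.108 and 0.108 m and x of tray_foot1 in the frame of board between -0.143 and 0.143 m and y of tray_foot1 in the frame of board between -0.108 and 0.108 m and x of tray_foot2 in the frame of board between -0.143 and 0.143 m and y of tray_foot2 in the frame of board between -0.108 and 0.108 m and x of tray_foot3 in the frame of board between -0.143 and 0.143 m and y of tray_foot3 in the frame of board between -0.108 and 0.108 m and angle between tray's own z axis and vertical below 0.03 rad and height (world z) of tray between 0.009 and 0.016 m and linear speed of each of tray, flask1, flask2, flask3, capped_bottle below 0.02 m/s and height (world z) of flask1_mid between 0.01 and 0.018 m and angle between the z axis of each of flask1, flask2, flask3 and the z axis of board, either way round below 0.12 rad and height (world z) of flask2_mid between 0.01 and 0.018 m and height (world z) of flask3_mid between 0.01 and 0.018 m and height (world z) of capped_bottle below 0.006 m and angle between capped_bottle's own z axis and vertical below 0.1 rad); the robot touches nothing.
It fails at once if the tray is tipped steeply (more than 0.6 rad) (angle between tray's own z axis and vertical above 0.6 rad).
It fails at once if the capped bottle is knocked over (tilted more than 0.9 rad) (angle between capped_bottle's own z axis and vertical above 0.9 rad).
It fails at once if the brayer is moved more than 40 mm (distance of brayer from where it was at the start of the episode above 0.04 m).
It fails at once if the paint cup is moved more than 40 mm (distance of ochre_cup from where it was at the start of the episode above 0.04 m).
It fails at once if the paint jar is moved more than 40 mm (distance of aqua_jar from where it was at the start of the episode above 0.04 m).
Of slug1, slug2, slug3 only 2 to 3 are there at a start; the rules pass over those that are not, and their reading is None.
At some moment in a run one of tray, flask1, flask2, flask3 may be knocked a few centimetres aside while the robot is not near it.
It also fails if it takes over 208 s, if anything falls off the work surface, if the arm or the gripper's body presses on something with over 40 N, if the wrist force passes 120 N, or if a joint passes its speed limit or range.

## Robot

A 7-joint arm with a two-finger parallel gripper is mounted at the origin on a cart in front of the work surface, level with it; the furniture and walls round the work are solid. World frame = base frame: x ahead of the robot, y to its left, z up, the work surface at z = 0. Lengths are in m, angles in rad, forces in N, time in s.
With the tool pointing down it reaches from about 0.425 to 1.025 m from the base axis. Payload 3.6 kg.
Tool frame: the origin (TCP) lies at the very end of the fingers, on their centre line; the grasp point (between the pads) lies 19 mm behind it (hold_point_z is the distance from the TCP to the grasp point, in m); z points along the fingers, y is the line along which they close (so a half turn about z gives the same grasp; the last joint's range is limited). The gripper opens to 85 mm and grips with 20 to 120 N. Pads are 22 mm wide; open, the fingers measure 114 mm over their backs; the gripper's body (76 mm by 85 mm) begins 54 mm behind the grasp point. The pads swing forward as they close: fully open they stand 13 mm farther back than shut.
Start: joints at [1.075, 0.591, 0.048, 1.609, -0.033, 0.943, -0.034], TCP at [0.284, -0.667, 0.231] pointing down, gripper open.
Joint ranges: [-2.69, 2.69], [-0.47, 2.24], [-1.27, 1.36], [0.19, 2.51], [-1.53, 4.68], [0.08, 2.07], [-3.09, 3.09]. Speed limits (rad/s): [2.57, 2.57, 3.14, 3.14, 3.14, 3.14, 3.14].

## Interface

Orientations are given as a unit quaternion [x, y, z, w].
In Python, from plant import get_obs, camera, get_calibration, sign_off, hold_point_z gives the robot as it stands. The module is installed in compiled form; this text tells all that it offers.
- The arm moves only by the tool move_arm, never from a script. Its argument "rows" is a list that holds one entry, the list of rows, each a list of 7 numbers: the turn, a rotation vector about the tool's x, y, z in degrees, then the shift along the tool's x, y, z in mm, then the closure in counts, from 0 (fully open) to 255 (shut). A call has 1 to 20 rows; each row is the pose to reach, as a shift and turn from the pose commanded when the call began, along the tool's axes at that moment; what a row does not reach only later rows make up. A row lasts 1/8 s, in which the tool goes at most 62.5 mm and 10.7 degrees, less where a joint would pass 70% of its speed; a pose out of reach is approached as far as the arm can. A call with a gripper value outside its range is refused whole. The fingers move at their own pace and stop on an object; "squeeze" is the grip in N (left out, the last holds). Time passes only in rows, so rows that repeat a pose let the fingers close. It gives the time, the measured TCP pose, the force, the opening and the grip force at its end, in the units of the state.
- get_obs(): the state, without advancing time (a new reading comes with each control period).
- camera(name): name is "side" or "top"; returns (picture, depth): 420x560x3 uint8, red, green, blue; 420x560 float32, m along the optical axis (not along the pixel's ray), 0 where there is no reading.
- get_calibration(name): a dict with "vfov" (degrees; the focal length in pixels is half the picture's height over the tangent of half this angle, whatever the lens; pixels are square), "cx", "cy" (the principal point, pixels), "dist" ([k1, k2, p1, p2, k3] as OpenCV has them; the pictures are not rectified), "rvec" (rotation vector, rad) and "tvec" (3), from world to camera coordinates, as OpenCV has them. Camera axes: x right, y down, z forward; pixel columns grow to the right and rows downward; lengths in m; the calibration is good to about 2 mm. A picture is of the moment at which its call begins. get_calibration takes no time and is no camera call.
- sign_off(): hands the job in; it is judged then, once.
The state is a dict: "t": time; "joints": joint angles; "qd": joint speeds; "joint_torque": joint torques, N m; "ee_pos": TCP position; "tool_rot": TCP orientation; "ft_force": force on the tool from outside, world axes, zero at the start; "torque": the same for the moment, N m; "grip_width": finger opening in m; "finger_force": force on a finger pad.
Only numpy, scipy, OpenCV 4.12 (cv2) and the standard library are available. Lean on these libraries where they do the work, as an engineer would, in place of code of your own. Each camera call takes 0.05 s, during which the arm holds its last target. There are 200 camera calls.

## Working session

There is one attempt and no reset: what is moved stays moved. The work goes in short steps, Python scripts to look and compute and a tool call to move; the robot and the scene stay as the last step left them, time stands still between calls to the robot, and variables do not carry over. Pictures are saved under pics/ and viewed, at most 14 in all, crops included, and the job is handed in when it is done.

Besides the shell and the picture viewer there is one more tool, called after "Request:" as name(argument=value, ...), one argument or row to a line, values as JSON. move_arm: Moves the arm, as the interface text tells. Its arguments: {"type":"object","properties":{"rows":{"type":"array","items":{"type":"array","items":{"type":"array","items":{"type":"number"}}}},"squeeze":{"type":"number"}},"required":["rows"]}

```bash
mkdir -p pics
cat > h.py <<'E'
import numpy as np, cv2
from plant import get_obs, camera, get_calibration, sign_off, hold_point_z
from scipy.spatial.transform import Rotation as R
def cal(n):
    c=get_calibration(n); f=210/np.tan(np.radians(c['vfov'])/2)
    K=np.array([[f,0,c['cx']],[0,f,c['cy']],[0,0,1.]])
    return K,np.array(c['dist'],float),cv2.Rodrigues(np.array(c['rvec'],float))[0],np.array(c['tvec'],float).ravel()
def ray(n,uv):
    K,d,Rm,t=cal(n); p=cv2.undistortPoints(np.array(uv,float).reshape(-1,1,2),K,d).reshape(-1,2)
    return -Rm.T@t, np.c_[p,np.ones(len(p))]@Rm
def plane(n,uv,z):
    o,d=ray(n,uv); return o+d*((z-o[2])/d[:,2])[:,None]
def cloud(n,dep):
    v,u=np.mgrid[0:420,0:560]; o,d=ray(n,np.stack([u,v],-1).reshape(-1,2))
    return (o+d*dep.reshape(-1,1)).reshape(420,560,3)
def proj(n,P):
    K,d,Rm,t=cal(n); return cv2.projectPoints(np.array(P,float).reshape(-1,1,3),cv2.Rodrigues(Rm)[0],t,K,d)[0].reshape(-1,2)
def snap(n,name):
    p,d=camera(n); cv2.imwrite(f'pics/{name}.png',p[:,:,::-1]); return p,d
E
python3 - <<'E'
from h import *
o=get_obs(); print(o); print(hold_point_z() if callable(hold_point_z) else hold_point_z)
for n in('top','side'):
    p,d=snap(n,n+'0'); np.save(n+'0.npy',d); print(n,get_calibration(n), ray(n,[[0,0]])[0])
E
```

```text
{'t': 0.0, 'joints': array([ 1.07452146,  0.59211177,  0.04829534,  1.60981343, -0.03326137,
        0.94270478, -0.03368203]), 'qd': array([ 0.0004088 ,  0.00105709,  0.00153713, -0.00034298,  0.00090891,
       -0.0020504 , -0.00036686]), 'joint_torque': array([-5.75821059e-05, -5.48694134e+01,  1.54670097e+00, -1.98123425e+01,
        9.42056766e-03,  8.72100180e-03,  1.36575653e-05]), 'ee_pos': array([ 0.28385885, -0.66622769,  0.23014947]), 'tool_rot': array([ 9.79776856e-01,  2.00090144e-01, -2.98470159e-04, -1.07614633e-03]), 'ft_force': array([0.27121239, 0.18505913, 1.21497789]), 'torque': array([ 0.00264392,  0.05512519, -0.04687476]), 'finger_force': 0.0, 'grip_width': 0.08530191528393136}
0.0187
top {'vfov': 57.31575568140686, 'cx': 279.6151371243366, 'cy': 202.05957675047202, 'dist': array([-0.08006209,  0.        ,  0.        ,  0.        ,  0.        ]), 'rvec': array([ 2.14879237, -2.17941921,  0.14881309]), 'tvec': array([-0.04048464,  0.57947952,  1.28098967])} [ 0.41684416 -0.02923732  1.34303991]
side {'vfov': 47.62452891533433, 'cx': 275.24940093356975, 'cy': 203.58822900413688, 'dist': array([-0.163254,  0.      ,  0.      ,  0.      ,  0.      ]), 'rvec': array([ 2.0923896 , -0.18181718,  0.1136638 ]), 'tvec': array([-0.56035933,  0.07433161,  1.49376757])} [ 0.32543977 -1.33151387  0.8197738 ]
```

View pics/top0.png

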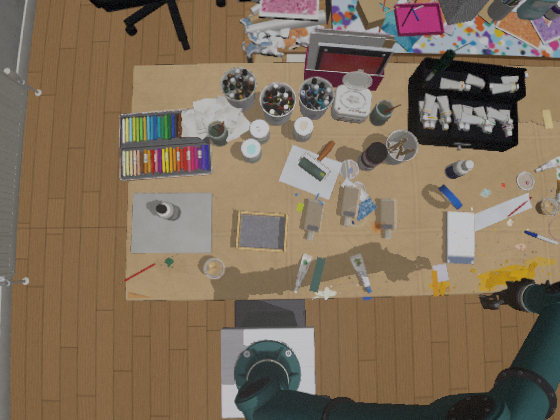

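View pics/side0.png

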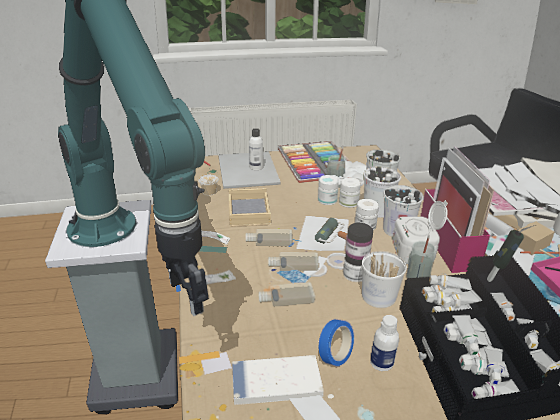

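Run:
```python
import cv2,numpy as np
a=cv2.imread('pics/top0.png')[180:255,290:405]; b=cv2.imread('pics/side0.png')[220:315,230:330]
a=cv2.resize(a,None,fx=6,fy=6,interpolation=3)[:, :690]; cv2.imwrite('pics/c1.png',a)
b=cv2.resize(b,None,fx=6,fy=6,interpolation=3); cv2.imwrite('pics/c2.png',b)
```

```text
(no output)
```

View pics/c1.png

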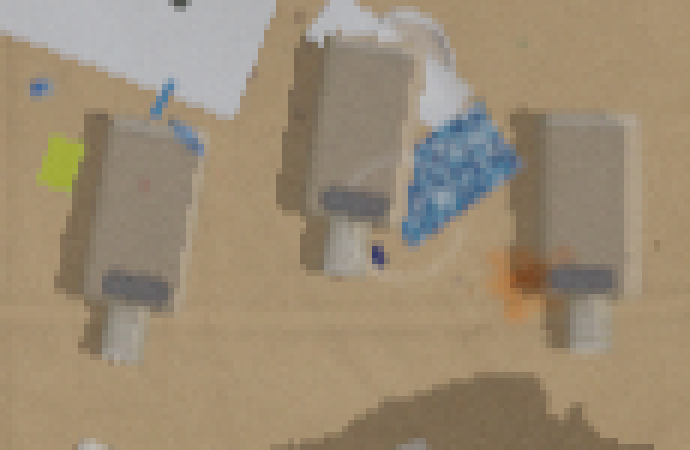

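View pics/c2.png

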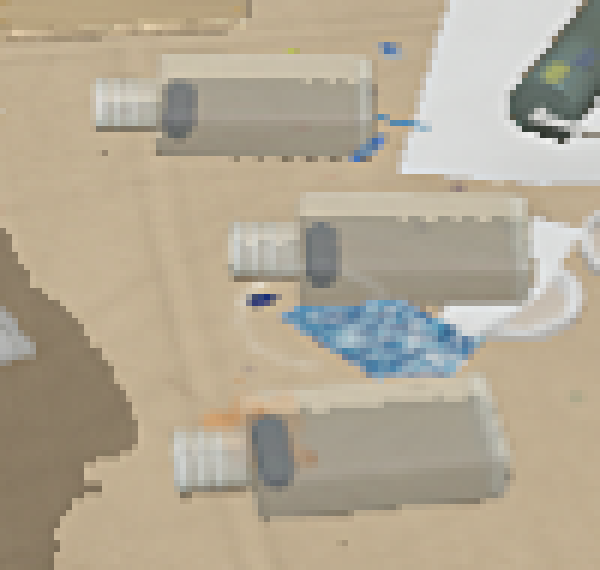

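```bash
cat > meas.py <<'E'
from h import *
def flasks(p,d,x0=290,x1=420,y0=170,y1=260):
    """slug blobs in the flasks -> centre, axis"""
    hsv=cv2.cvtColor(p,cv2.COLOR_RGB2HSV).astype(int); m=((hsv[...,2]<140)&(hsv[...,1]<45)).astype(np.uint8)
    m[:y0]=0;m[y1:]=0;m[:,:x0]=0;m[:,x1:]=0
    n,l,s,c=cv2.connectedComponentsWithStats(m)
    for i in range(1,n):
        if not 15<s[i,4]<150: continue
        v,u=np.where(l==i); P=plane('top',np.c_[u,v],.014)[:,:2]; C=P.mean(0); w,V=np.linalg.eigh(np.cov((P-C).T))
        print('slug',c[i].round(1),s[i,4],C.round(4),'len,wid',np.sqrt(12*w).round(3),'ax',V[:,1].round(3))
def tray(p,d):
    C=cloud('top',d); return C
E
python3 - <<'E'
from meas import *
p=cv2.imread('pics/top0.png')[:,:,::-1].copy(); d=np.load('top0.npy')
flasks(p,d); C=cloud('top',d)
for uv in [(313,205),(348,195),(386,208),(313,235),(500,180),(150,240),(260,250),(238,230),(165,212),(250,150),(213,267)]:
    print(uv,C[uv[1],uv[0]].round(3))
# mouths by hand
mu=(np.array([[122,358],[346,275],[587,351]])/6)+[290,180]; print('mouth',plane('top',mu-.5,.014).round(4))
hu=(np.array([[151,126],[366,43],[587,114]])/6)+[290,180]; print('heel top',plane('top',hu-.5,.028).round(4))
# tray via height
def box(mask):
    P=C[mask][:,:2].astype(np.float32); (c,s,a)=cv2.minAreaRect(P); print(c,s,a); print(cv2.boxPoints((c,s,a)).round(4).tolist())
v,u=np.mgrid[0:420,0:560]
m=(C[...,2]>.018)&(C[...,2]<.06)&(u>225)&(u<298)&(v>203)&(v<260); print('tray',m.sum(),C[m][:,2].max()); box(m)
m=(C[...,2]>.007)&(C[...,2]<.018)&(u>120)&(u<220)&(v>185)&(v<258); print('board',m.sum()); box(m)
m=(C[...,2]>.14)&(C[...,2]<.18)&(u>140)&(u<200)&(v>185)&(v<240); print('cap',m.sum(),C[m].mean(0),C[m].max(0),C[m].min(0))
E
```

```text
slug [315.9 173.7] 113 [ 0.6807 -0.1783] len,wid [0.031 0.059] ax [0.385 0.923]
slug [348.4 213.6] 62 [ 0.5378 -0.2885] len,wid [0.02  0.039] ax [0.115 0.993]
slug [312.1 227.6] 57 [ 0.491  -0.1604] len,wid [0.018 0.037] ax [0.18  0.984]
slug [387.2 226.1] 50 [ 0.4921 -0.4236] len,wid [0.017 0.036] ax [0.007 1.   ]
(313, 205) [ 0.568 -0.164  0.029]
(348, 195) [ 0.602 -0.287  0.026]
(386, 208) [ 0.554 -0.419  0.025]
(313, 235) [ 0.465 -0.162  0.021]
(500, 180) [ 0.655 -0.863 -0.002]
(150, 240) [0.455 0.402 0.013]
(260, 250) [ 0.417  0.021 -0.001]
(238, 230) [0.485 0.094 0.039]
(165, 212) [0.539 0.314 0.143]
(250, 150) [0.75  0.049 0.087]
(213, 267) [0.362 0.176 0.055]
mouth [[ 0.4511 -0.1514  0.014 ]
 [ 0.4969 -0.2827  0.014 ]
 [ 0.4505 -0.4223  0.014 ]]
heel top [[ 0.5837 -0.1701  0.028 ]
 [ 0.6306 -0.2966  0.028 ]
 [ 0.5873 -0.4247  0.028 ]]
tray 410 0.05048302594693266
(0.48083263635635376, 0.0144721120595932) (0.17053371667861938, 0.12685048580169678) 85.38917541503906
[[0.4108000099658966, -0.06539999693632126], [0.5371999740600586, -0.07559999823570251], [0.5508999824523926, 0.09440000355243683], [0.4244999885559082, 0.10459999740123749]]
board 4133
(0.5248952507972717, 0.3260253667831421) (0.31801965832710266, 0.23103190958499908) 87.98931884765625
[[0.40389999747276306, 0.1712000072002411], [0.6348000168800354, 0.163100004196167], [0.6459000110626221, 0.48089998960494995], [0.41499999165534973, 0.48899999260902405]]
cap 93 [0.54717123 0.31943173 0.16089489] [0.5644794  0.33734251 0.17476875] [0.53289899 0.29922099 0.14014057]
```

```bash
cat >> h.py <<'E'
def Rt(yaw,a=0,s=0):
    """yaw of tool x (deg), neck-down tilt a, swing s about tool z"""
    return R.from_euler('z',yaw,degrees=True)*R.from_euler('y',-a,degrees=True)*R.from_euler('x',180,degrees=True)*R.from_euler('z',s,degrees=True)
def rel(*targets):
    o=get_obs(); R0=R.from_quat(o['tool_rot']); p0=o['ee_pos']
    print('t',round(o['t'],2),'p',p0.round(4),'q',o['joints'].round(2),'f',o['ft_force'].round(1),'w',round(o['grip_width'],4))
    for P,Q in targets:
        print((R0.inv()*Q).as_rotvec(degrees=True).round(1).tolist(),(R0.inv().apply(np.array(P)-p0)*1000).round(1).tolist())
E
python3 -c "
from h import *
rel(([.53,-.424,.12],Rt(-.6)),([.53,-.424,.003],Rt(-.6)))"
```

```text
t 0.1 p [ 0.2839 -0.6663  0.2302] q [ 1.07  0.59  0.05  1.61 -0.03  0.94 -0.03] f [ 0.2  0.  -0.3] w 0.0853
[-0.1, 0.0, 23.7] [321.4, -126.2, 110.5]
[-0.1, 0.0, 23.7] [321.4, -125.9, 227.5]
```

Request:
move_arm(
  rows=[
    [[0,0,10,100,-40,20,0],[0,0,20,200,-80,50,0],[0,0,23.7,300,-118,80,0],[0,0,23.7,321.4,-126,110,0],[0,0,23.7,321.4,-126,110,0],[0,0,23.7,321.4,-126,110,0],[0,0,23.7,321.4,-126,110,0],[0,0,23.7,321.4,-126,110,0],[0,0,23.7,321.4,-126,140,0],[0,0,23.7,321.4,-126,170,0],[0,0,23.7,321.4,-126,195,0],[0,0,23.7,321.4,-126,215,0],[0,0,23.7,321.4,-126,226,0],[0,0,23.7,321.4,-126,226,0],[0,0,23.7,321.4,-126,226,0]],
  ],
)

```text
t: 1.98
ee_pos: [0.531, -0.4256, 0.0061]
tool_rot: [1.0, -0.005, 0.001, 0.001]
ft_force: [0.1, 0.2, 0.7]
grip_width: 0.0857
finger_force: 0.0
```

Request:
move_arm(
  rows=[
    [[0,0,0,0,0,1,255],[0,0,0,0,0,1,255],[0,0,0,0,0,1,255],[0,0,0,0,0,1,255],[0,0,0,0,0,1,255],[0,0,0,0,0,1,255],[0,0,0,0,0,1,255],[0,0,0,0,0,1,255],[0,0,0,0,0,-20,255],[0,0,0,0,0,-60,255],[0,0,0,0,0,-100,255],[0,0,0,0,0,-140,255],[0,0,0,0,0,-140,255]],
  ],
  squeeze=70,
)

```text
t: 3.6
ee_pos: [0.5324, -0.4267, 0.1497]
tool_rot: [1.0, -0.005, 0.003, 0.002]
ft_force: [-0.6, 0.6, -2.4]
grip_width: 0.0585
finger_force: 75.8
```

Run:
```python
from h import *
def tcp(M,yaw,a): 
    Q=Rt(yaw,a); return (np.array(M)-Q.apply([-.08,0,-.011]),Q)
rel(([.43,-.2,.16],Rt(90)),([.42,.012,.16],Rt(175)),tcp([.455,.0145,.055],175,0),tcp([.455,.0145,.055],175,42))
```

```text
t 3.6 p [ 0.5324 -0.4267  0.1497] q [ 0.51  0.63  0.15  1.78 -0.13  0.73 -0.86] f [-0.6  0.6 -2.4] w 0.0585
[0.5, -0.1, -90.6] [-104.7, -225.5, -11.9]
[0.6, 0.4, -175.6] [-117.0, -437.4, -13.0]
[0.6, 0.4, -175.6] [-162.5, -446.9, 102.7]
[63.6, 2.8, -164.1] [-149.0, -445.6, 46.5]
```

Request:
move_arm(
  rows=[
    [[0,0,-10,-6,-15,-13,255],[0,0,-20,-12,-40,-13,255],[0,0,-30,-18,-65,-13,255],[0,0,-40,-24,-90,-13,255],[0,0,-50,-30,-115,-13,255],[0,0,-60,-36,-140,-13,255],[0,0,-70,-42,-165,-13,255],[0,0,-80,-48,-190,-13,255],[0,0,-90,-54,-215,-13,255],[0,0,-100,-60,-240,-13,255],[0,0,-110,-66,-265,-13,255],[0,0,-120,-72,-290,-13,255],[0,0,-130,-80,-315,-13,255],[0,0,-140,-90,-340,-13,255],[0,0,-150,-100,-365,-13,255],[0,0,-160,-108,-390,-13,255],[0,0,-168,-114,-415,-13,255],[0,0,-174,-117,-433,-13,255],[0,0,-175,-117,-437,-13,255],[0,0,-175,-117,-437,-13,255]],
  ],
)

```text
t: 6.1
ee_pos: [0.4178, 0.0127, 0.158]
tool_rot: [0.05, 0.999, -0.0, -0.001]
ft_force: [0.1, -0.9, -1.3]
grip_width: 0.0581
finger_force: 75.9
```

```bash
cat > pour.py <<'E'
from h import *
import sys
M=[float(x) for x in sys.argv[1:4]]; yaw=float(sys.argv[4])
def tcp(a): 
    Q=Rt(yaw,a); return (np.array(M)-Q.apply([-.08,0,-.011]),Q)
rel(tcp(0),tcp(42))
E
python3 pour.py .455 .0145 .055 175
python3 - <<'E'
from h import *
snap('top','top1')
E
```

```text
t 6.1 p [0.4178 0.0127 0.158 ] q [ 0.43  0.42 -0.72  2.32  0.52  0.57  0.78] f [ 0.1 -0.9 -1.3] w 0.0581
[-0.0, -0.1, -0.7] [43.0, 4.6, 114.0]
[0.2, 41.9, -0.7] [29.9, 4.7, 57.7]
```

View pics/top1.png

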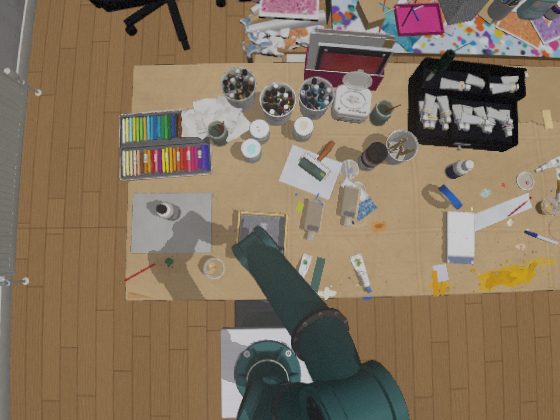

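Request:
move_arm(
  rows=[
    [[0,9,0,6,1,12,255],[0,18,0,12,2,24,255],[0,27,0,18,3,36,255],[0,36,0,25,4,48,255],[0,42,0,30,4.7,57,255],[0,42,0,30,4.7,57,255],[0,42,0,30,4.7,57,255]],
  ],
)

```text
t: 7.02
ee_pos: [0.3887, 0.0204, 0.1015]
tool_rot: [0.046, 0.933, 0.017, -0.357]
ft_force: [-0.5, -0.3, -1.6]
grip_width: 0.058
finger_force: 75.9
```

Request:
move_arm(
  rows=[
    [[0,0,10,-1.2,14,0,255],[0,0,20,-5,27,0,255],[0,0,30,-11,40,0,255],[0,0,40,-19,51,0,255],[0,0,45,-23,57,0,255],[0,0,35,-14.5,46,0,255],[0,0,25,-7.5,34,0,255],[0,0,15,-2.7,21,0,255],[0,0,5,-0.3,7,0,255],[0,0,-5,-0.3,-7,0,255],[0,0,-15,-2.7,-21,0,255],[0,0,-25,-7.5,-34,0,255],[0,0,-35,-14.5,-46,0,255],[0,0,-45,-23,-57,0,255],[0,0,-35,-14.5,-46,0,255],[0,0,-25,-7.5,-34,0,255],[0,0,-15,-2.7,-21,0,255],[0,0,-5,-0.3,-7,0,255],[0,0,0,0,0,0,255],[0,0,0,0,0,0,255]],
  ],
)

```text
t: 9.52
ee_pos: [0.3889, 0.0212, 0.1028]
tool_rot: [0.045, 0.933, 0.017, -0.356]
ft_force: [-0.2, 0.3, -1.7]
grip_width: 0.0588
finger_force: 76.2
```

Run:
```python
from h import *
rel()
ts=snap('top','t2')[0]; ss=snap('side','s2')[0]
a=cv2.resize(ts[200:260,220:310],(600,400),interpolation=3); b=cv2.resize(ss[170:260,190:325],(600,400),interpolation=3)
cv2.imwrite('pics/c3.png',cv2.resize(np.hstack([a,b]),(800,266))[:,:,::-1])
```

```text
t 9.53 p [0.3889 0.0212 0.1028] q [ 0.41  0.84 -0.72  2.    0.27  1.19  0.97] f [-0.2  0.3 -1.7] w 0.0588
```

View pics/c3.png

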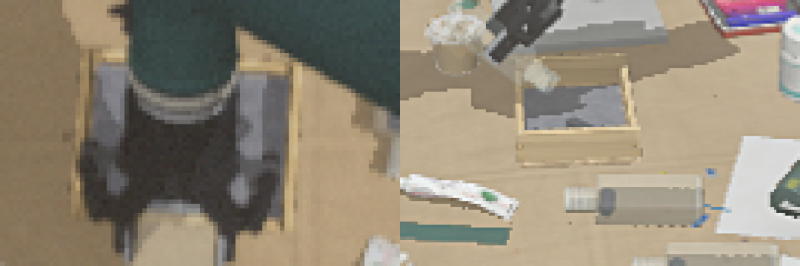

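Request:
move_arm(
  rows=[
    [[0,0,10,-1.2,14,0,255],[0,0,20,-5,27,0,255],[0,0,30,-11,40,0,255],[0,0,40,-19,51,0,255],[0,0,45,-23,57,0,255],[0,0,35,-14.5,46,0,255],[0,0,25,-7.5,34,0,255],[0,0,15,-2.7,21,0,255],[0,0,5,-0.3,7,0,255],[0,0,-5,-0.3,-7,0,255],[0,0,-15,-2.7,-21,0,255],[0,0,-25,-7.5,-34,0,255],[0,0,-35,-14.5,-46,0,255],[0,0,-45,-23,-57,0,255],[0,0,-35,-14.5,-46,0,255],[0,0,-25,-7.5,-34,0,255],[0,0,-15,-2.7,-21,0,255],[0,0,-5,-0.3,-7,0,255],[0,0,5,-0.3,7,0,255],[0,0,15,-2.7,21,0,255]],
  ],
)

```text
t: 12.12
ee_pos: [0.3927, 0.0412, 0.0997]
tool_rot: [0.17, 0.918, -0.03, -0.357]
ft_force: [-0.4, -0.1, -1.1]
grip_width: 0.0585
finger_force: 76.1
```

Request:
move_arm(
  rows=[
    [[0,0,10,0,14,0,255],[0,0,20,-6,26,0,255],[0,0,30,-12,36,0,255],[0,0,30,-12,36,0,255],[0,0,20,-6,26,0,255],[0,0,10,0,14,0,255],[0,0,0,0,0,0,255],[0,0,-10,-1,-14,0,255],[0,0,-20,-1,-28,0,255],[0,0,-30,-1,-42,0,255],[0,0,-40,2,-54,0,255],[0,0,-50,7,-70,0,255],[0,0,-60,9,-77,0,255],[0,0,-50,7,-66,0,255],[0,0,-40,2,-54,0,255],[0,0,-30,-1,-42,0,255],[0,0,-20,-1,-28,0,255],[0,0,-15,0,-20,0,255],[0,0,-15,0,-20,0,255],[0,0,-15,0,-20,0,255]],
  ],
)

```text
t: 14.62
ee_pos: [0.3868, 0.0216, 0.103]
tool_rot: [0.045, 0.932, 0.018, -0.358]
ft_force: [0.2, 0.2, -2.3]
grip_width: 0.0584
finger_force: 76.2
```

```bash
python3 pour.py .455 .0145 .055 175
```

```text
t 14.62 p [0.3868 0.0216 0.103 ] q [ 0.41  0.84 -0.72  2.    0.26  1.19  0.97] f [ 0.2  0.2 -2.3] w 0.0584
[0.3, -42.0, -0.5] [-31.0, -1.3, 51.5]
[0.4, -0.0, -0.4] [-3.1, -1.1, 0.8]
```

Request:
move_arm(
  rows=[
    [[0,-9,0,9,0,-7,255],[0,-18,0,18,0,-14,255],[0,-27,0,27,0,-21,255],[0,-36,0,36,0,-28,255],[0,-42,0,45,-1,-33,255],[0,-42,0,45,-1,-33,255]],
  ],
)

```text
t: 15.38
ee_pos: [0.3726, 0.0213, 0.158]
tool_rot: [0.048, 0.999, -0.002, -0.001]
ft_force: [0.6, -0.0, -1.5]
grip_width: 0.0584
finger_force: 76.3
```

Request:
move_arm(
  rows=[
    [[0,0,10,4,15,0,255],[0,0,20,8,45,0,255],[0,0,30,14,75,0,255],[0,0,40,20,105,0,255],[0,0,50,25,135,0,255],[0,0,60,30,165,0,255],[0,0,70,35,195,0,255],[0,0,80,40,215,0,255],[0,0,85,42,225,0,255],[0,0,85,42,225,0,255]],
  ],
)

```text
t: 16.62
ee_pos: [0.3567, 0.2521, 0.1568]
tool_rot: [0.71, 0.704, -0.001, -0.001]
ft_force: [0.0, -1.0, -1.9]
grip_width: 0.0583
finger_force: 76.1
```

Run:
```python
from h import *
rel(([.53,-.424,.15],Rt(-.6)))
ts=snap('top','t3')[0]; ss=snap('side','s3')[0]
a=cv2.resize(ts[190:260,220:325],(600,400),interpolation=3); b=cv2.resize(ss[170:260,190:325],(600,400),interpolation=3)
cv2.imwrite('pics/c4.png',cv2.resize(np.hstack([a,b]),(800,266))[:,:,::-1])
```

```text
t 16.62 p [0.3567 0.2521 0.1568] q [-0.47  0.37 -0.31  2.29  0.23  0.51 -0.97] f [ 0.  -1.  -1.9] w 0.0583
[-0.1, 0.1, 90.1] [-674.7, 178.7, 6.8]
```

View pics/c4.png

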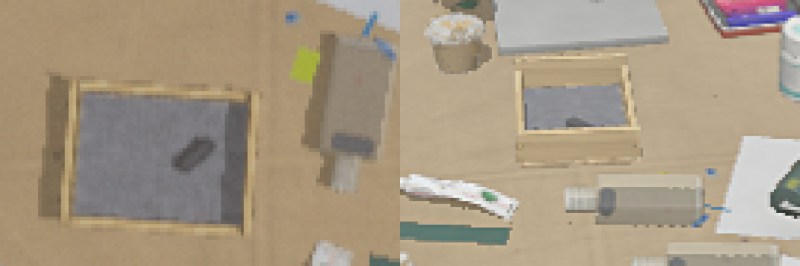

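Request:
move_arm(
  rows=[
    [[0,0,5,-40,10,0,255],[0,0,12,-95,25,0,255],[0,0,20,-150,40,0,255],[0,0,28,-205,55,0,255],[0,0,36,-260,70,0,255],[0,0,44,-315,85,0,255],[0,0,52,-370,100,0,255],[0,0,60,-425,115,0,255],[0,0,68,-480,130,0,255],[0,0,76,-535,145,0,255],[0,0,84,-590,160,0,255],[0,0,90,-640,172,0,255],[0,0,90,-674,178,7,255],[0,0,90,-675,179,40,255],[0,0,90,-675,179,80,255],[0,0,90,-675,179,115,255],[0,0,90,-675,179,135,255],[0,0,90,-675,179,146,255],[0,0,90,-675,179,150,255],[0,0,90,-675,179,150,255]],
  ],
)

```text
t: 19.23
ee_pos: [0.5282, -0.4266, 0.0084]
tool_rot: [1.0, -0.005, 0.001, 0.0]
ft_force: [0.2, -0.4, -0.7]
grip_width: 0.0587
finger_force: 76.1
```

Request:
move_arm(
  rows=[
    [[0,0,0,0,0,2.5,255],[0,0,0,0,0,2.5,255],[0,0,0,0,0,2.5,0],[0,0,0,0,0,2.5,0],[0,0,0,0,0,2.5,0],[0,0,0,0,0,2.5,0],[0,0,0,0,0,0,0],[0,0,0,0,0,-40,0],[0,0,0,0,0,-80,0],[0,0,0,0,0,-115,0],[0,0,0,0,0,-115,0]],
  ],
)

```text
t: 20.6
ee_pos: [0.5295, -0.4278, 0.1262]
tool_rot: [1.0, -0.005, 0.003, 0.002]
ft_force: [0.8, -0.1, -0.2]
grip_width: 0.0851
finger_force: 0.0
```

Run:
```python
from meas import *
p,d=snap('top','t4'); flasks(p,d,290,375,185,260)
rel(([.576,-.292,.12],Rt(-6.3)),([.576,-.292,.005],Rt(-6.3)))
```

```text
slug [348.5 213.5] 57 [ 0.538  -0.2888] len,wid [0.017 0.04 ] ax [0.169 0.986]
slug [311.9 227.6] 57 [ 0.4908 -0.1594] len,wid [0.019 0.037] ax [0.176 0.984]
t 20.65 p [ 0.5284 -0.4267  0.1241] q [ 0.53  0.66  0.13  1.8  -0.12  0.69 -0.86] f [ 0.2 -0.  -0.7] w 0.0854
[0.1, -0.1, 5.7] [46.2, -135.2, 4.0]
[0.1, -0.1, 5.7] [45.9, -135.4, 119.0]
```

Request:
move_arm(
  rows=[
    [[0,0,3,23,-50,0,0],[0,0,6,46,-105,2,0],[0,0,6,46,-135,4,0],[0,0,6,46,-135,4,0],[0,0,6,46,-135,30,0],[0,0,6,46,-135,65,0],[0,0,6,46,-135,95,0],[0,0,6,46,-135,112,0],[0,0,6,46,-135,118,0],[0,0,6,46,-135,118,0],[0,0,6,46,-135,119,255],[0,0,6,46,-135,119,255],[0,0,6,46,-135,119,255],[0,0,6,46,-135,119,255],[0,0,6,46,-135,119,255],[0,0,6,46,-135,119,255],[0,0,6,46,-135,119,255],[0,0,6,46,-135,90,255],[0,0,6,46,-135,40,255],[0,0,6,46,-135,-25,255]],
  ],
)

```text
t: 23.15
ee_pos: [0.5735, -0.2904, 0.1447]
tool_rot: [0.998, -0.057, -0.002, -0.001]
ft_force: [0.8, -0.1, -1.3]
grip_width: 0.0587
finger_force: 75.6
```

Run:
```python
from h import *
rel(([.40,.015,.16],Rt(175)))
```

```text
t 23.15 p [ 0.5735 -0.2904  0.1447] q [ 0.27  0.6   0.18  1.87 -0.16  0.69 -1.14] f [ 0.8 -0.1 -1.3] w 0.0587
[0.4, 0.1, 178.4] [-207.5, -283.5, -14.0]
```

Request:
move_arm(
  rows=[
    [[0,0,-8,-5,-8,-15,255],[0,0,-18,-15,-20,-15,255],[0,0,-28,-27,-35,-15,255],[0,0,-38,-39,-50,-15,255],[0,0,-48,-51,-65,-15,255],[0,0,-58,-63,-80,-15,255],[0,0,-68,-75,-96,-15,255],[0,0,-78,-87,-112,-15,255],[0,0,-88,-99,-128,-15,255],[0,0,-98,-111,-144,-15,255],[0,0,-108,-123,-160,-15,255],[0,0,-118,-135,-177,-15,255],[0,0,-128,-147,-194,-15,255],[0,0,-138,-159,-211,-15,255],[0,0,-148,-171,-228,-15,255],[0,0,-158,-183,-245,-15,255],[0,0,-168,-195,-262,-15,255],[0,0,-176,-203,-276,-15,255],[0,0,-181,-207,-283,-15,255],[0,0,-181,-207,-283,-15,255]],
  ],
)

```text
t: 25.65
ee_pos: [0.4012, 0.0136, 0.1599]
tool_rot: [0.049, 0.999, -0.0, -0.001]
ft_force: [-0.2, -1.0, -2.9]
grip_width: 0.0584
finger_force: 75.8
```

```bash
python3 pour.py .455 .0145 .055 175
```

```text
t 25.65 p [0.4012 0.0136 0.1599] q [ 0.43  0.39 -0.72  2.35  0.5   0.55  0.79] f [-0.2 -1.  -2.9] w 0.0584
[-0.0, -0.1, -0.6] [26.5, 5.3, 115.9]
[0.2, 41.9, -0.6] [13.3, 5.5, 59.5]
```

Request:
move_arm(
  rows=[
    [[0,9,0,3,1,12,255],[0,18,0,6,2,24,255],[0,27,0,9,3,36,255],[0,36,0,11,4,48,255],[0,42,0,13,5,59,255],[0,42,0,13,5,59,255],[0,42,0,13,5,59,255]],
  ],
)

```text
t: 26.52
ee_pos: [0.3893, 0.0195, 0.1014]
tool_rot: [0.046, 0.933, 0.017, -0.357]
ft_force: [-0.9, -0.1, -2.5]
grip_width: 0.0587
finger_force: 76.0
```

Request:
move_arm(
  rows=[
    [[0,0,10,-1.2,14,0,255],[0,0,20,-5,27,0,255],[0,0,30,-11,40,0,255],[0,0,40,-19,51,0,255],[0,0,45,-23,57,0,255],[0,0,35,-14.5,46,0,255],[0,0,25,-7.5,34,0,255],[0,0,15,-2.7,21,0,255],[0,0,5,-0.3,7,0,255],[0,0,-5,-0.3,-7,0,255],[0,0,-15,-2.7,-21,0,255],[0,0,-25,-7.5,-34,0,255],[0,0,-35,-14.5,-46,0,255],[0,0,-45,-23,-57,0,255],[0,0,-35,-14.5,-46,0,255],[0,0,-25,-7.5,-34,0,255],[0,0,-15,-2.7,-21,0,255],[0,0,-5,-0.3,-7,0,255],[0,0,0,0,0,0,255],[0,0,0,0,0,0,255]],
  ],
)

```text
t: 29.02
ee_pos: [0.3895, 0.0201, 0.1027]
tool_rot: [0.044, 0.933, 0.017, -0.356]
ft_force: [-0.4, -0.3, -0.6]
grip_width: 0.0585
finger_force: 76.2
```

Request:
move_arm(
  rows=[
    [[0,0,10,-1.2,14,0,255],[0,0,20,-5,27,0,255],[0,0,30,-11,40,0,255],[0,0,40,-19,51,0,255],[0,0,45,-23,57,0,255],[0,0,35,-14.5,46,0,255],[0,0,25,-7.5,34,0,255],[0,0,15,-2.7,21,0,255],[0,0,5,-0.3,7,0,255],[0,0,-5,-0.3,-7,0,255],[0,0,-15,-2.7,-21,0,255],[0,0,-25,-7.5,-34,0,255],[0,0,-35,-14.5,-46,0,255],[0,0,-45,-23,-57,0,255],[0,0,-35,-14.5,-46,0,255],[0,0,-25,-7.5,-34,0,255],[0,0,-15,-2.7,-21,0,255],[0,0,-5,-0.3,-7,0,255],[0,0,0,0,0,0,255],[0,0,0,0,0,0,255]],
  ],
)

```text
t: 31.52
ee_pos: [0.3896, 0.0196, 0.1018]
tool_rot: [0.044, 0.933, 0.017, -0.357]
ft_force: [0.3, 0.3, -1.5]
grip_width: 0.0589
finger_force: 76.2
```

Request:
move_arm(
  rows=[
    [[0,0,10,-1.2,14,0,255],[0,0,20,-5,27,0,255],[0,0,30,-11,40,0,255],[0,0,40,-19,51,0,255],[0,0,45,-23,57,0,255],[0,0,35,-14.5,46,0,255],[0,0,25,-7.5,34,0,255],[0,0,15,-2.7,21,0,255],[0,0,5,-0.3,7,0,255],[0,0,-5,-0.3,-7,0,255],[0,0,-15,-2.7,-21,0,255],[0,0,-25,-7.5,-34,0,255],[0,0,-35,-14.5,-46,0,255],[0,0,-45,-23,-57,0,255],[0,0,-35,-14.5,-46,0,255],[0,0,-25,-7.5,-34,0,255],[0,0,-15,-2.7,-21,0,255],[0,0,-5,-0.3,-7,0,255],[0,0,0,0,0,0,255],[0,0,0,0,0,0,255]],
  ],
)

```text
t: 34.02
ee_pos: [0.3896, 0.0193, 0.1014]
tool_rot: [0.044, 0.933, 0.018, -0.358]
ft_force: [0.8, 0.5, -1.5]
grip_width: 0.0588
finger_force: 76.2
```

Request:
move_arm(
  rows=[
    [[0,-9,0,9,0,-7,255],[0,-18,0,18,0,-14,255],[0,-27,0,27,0,-21,255],[0,-36,0,36,0,-28,255],[0,-42,0,45,0,-33,255],[0,-42,0,45,0,-33,255]],
  ],
)

```text
t: 34.78
ee_pos: [0.3753, 0.0192, 0.1561]
tool_rot: [0.048, 0.999, -0.002, -0.001]
ft_force: [-1.0, -0.7, -2.0]
grip_width: 0.0585
finger_force: 76.3
```

Request:
move_arm(
  rows=[
    [[0,0,9,-3,-6,0,255],[0,0,19,-15,-18,0,255],[0,0,29,-28,-36,0,255],[0,0,39,-40,-54,0,255],[0,0,49,-55,-75,0,255],[0,0,59,-70,-100,0,255],[0,0,69,-85,-125,0,255],[0,0,79,-100,-150,0,255],[0,0,89,-115,-180,0,255],[0,0,99,-130,-210,0,255],[0,0,109,-145,-240,0,255],[0,0,119,-160,-265,0,255],[0,0,125,-170,-280,0,255],[0,0,125,-170,-280,0,255]],
  ],
)

```text
t: 36.52
ee_pos: [0.5208, -0.2768, 0.1543]
tool_rot: [0.909, 0.417, -0.001, -0.001]
ft_force: [-0.5, 0.1, -2.8]
grip_width: 0.0584
finger_force: 76.1
```

Run:
```python
from h import *
rel(([.576,-.291,.13],Rt(-6.3)),([.576,-.291,.006],Rt(-6.3)))
ts=snap('top','t5')[0]; ss=snap('side','s5')[0]
a=cv2.resize(ts[190:260,220:325],(600,400),interpolation=3); b=cv2.resize(ss[170:260,190:325],(600,400),interpolation=3)
cv2.imwrite('pics/c5.png',cv2.resize(np.hstack([a,b]),(800,266))[:,:,::-1])
```

```text
t 36.52 p [ 0.5208 -0.2768  0.1543] q [ 0.47  0.52 -0.08  1.98  0.07  0.65 -0.36] f [-0.5  0.1 -2.8] w 0.0584
[-0.1, 0.1, 55.6] [25.2, 51.2, 24.2]
[-0.1, 0.1, 55.6] [25.3, 51.4, 148.2]
```

View pics/c5.png

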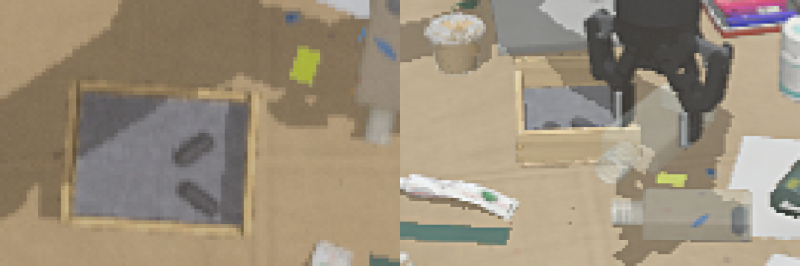

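Run:
```python
from meas import *
p=cv2.imread('pics/t5.png')[:,:,::-1].copy(); s=cv2.imread('pics/s5.png')[:,:,::-1]
a=cv2.resize(p[170:260,290:410],(480,360),interpolation=3); b=cv2.resize(s[200:320,200:340],(420,360),interpolation=3)
cv2.imwrite('pics/c6.png',cv2.resize(np.hstack([a,b]),(800,320))[:,:,::-1])
```

```text
(no output)
```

View pics/c6.png

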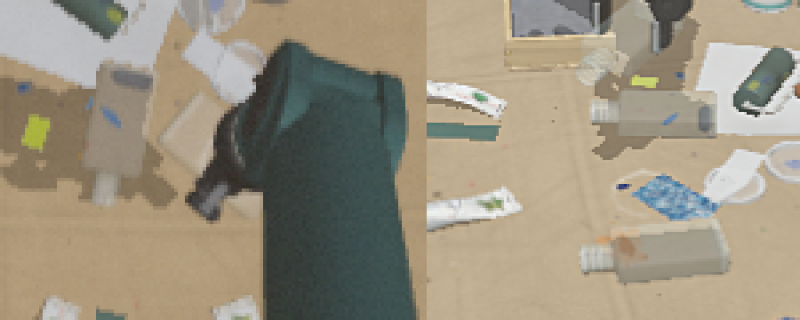

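Run:
```python
from meas import *
p=cv2.imread('pics/t5.png')[:,:,::-1].copy(); flasks(p,None,300,345,180,215)
m=plane('top',[[319,227],[327.1,191.7]],.014); print(m)
rel(([.576,-.325,.13],Rt(-3)),([.576,-.325,.006],Rt(-3)))
```

```text
slug [326.4 192.1] 55 [ 0.6148 -0.2137] len,wid [0.017 0.04 ] ax [0.249 0.969]
[[ 0.49265568 -0.184235    0.014     ]
 [ 0.61597818 -0.21611665  0.014     ]]
t 36.62 p [ 0.5196 -0.2741  0.1545] q [ 0.47  0.52 -0.09  1.98  0.07  0.65 -0.37] f [-0.4  0.4 -1.1] w 0.0586
[-0.2, 0.1, 52.5] [-2.1, 76.0, 24.2]
[-0.2, 0.1, 52.5] [-2.1, 76.5, 148.2]
```

Request:
move_arm(
  rows=[
    [[0,0,8,0,20,0,255],[0,0,18,0,45,0,255],[0,0,28,-2,65,5,255],[0,0,38,-2,76,10,255],[0,0,48,-2,76,20,255],[0,0,52.5,-2,76,45,255],[0,0,52.5,-2,76,80,255],[0,0,52.5,-2,76,115,255],[0,0,52.5,-2,76,135,255],[0,0,52.5,-2,76,144,255],[0,0,52.5,-2,76,148.5,255],[0,0,52.5,-2,76,149,255],[0,0,52.5,-2,76,149,0],[0,0,52.5,-2,76,149,0],[0,0,52.5,-2,76,149,0],[0,0,52.5,-2,76,148,0],[0,0,52.5,-2,76,140,0],[0,0,52.5,-2,76,100,0],[0,0,52.5,-2,76,50,0],[0,0,52.5,-2,76,30,0]],
  ],
)

```text
t: 39.12
ee_pos: [0.5781, -0.3267, 0.1294]
tool_rot: [1.0, -0.027, 0.002, 0.001]
ft_force: [-0.2, 0.1, -0.0]
grip_width: 0.0854
finger_force: 0.0
```

Run:
```python
from meas import *
p,d=snap('top','t6'); flasks(p,None,300,345,180,215)
rel(([.570,-.204,.13],Rt(-14.4)),([.570,-.204,.005],Rt(-14.4)))
```

```text
slug [326.7 192.2] 52 [ 0.6143 -0.2145] len,wid [0.017 0.039] ax [0.225 0.974]
t 39.17 p [ 0.5788 -0.327   0.1308] q [ 0.33  0.64  0.17  1.83 -0.16  0.68 -1.03] f [1.  0.9 1. ] w 0.0855
[0.1, -0.4, 11.3] [-15.5, -122.3, 0.3]
[0.1, -0.4, 11.3] [-16.3, -122.7, 125.3]
```

Request:
move_arm(
  rows=[
    [[0,0,4,-5,-40,0,0],[0,0,9,-12,-90,0,0],[0,0,11.3,-16,-122.5,0,0],[0,0,11.3,-16,-122.5,0,0],[0,0,11.3,-16,-122.5,40,0],[0,0,11.3,-16,-122.5,75,0],[0,0,11.3,-16,-122.5,105,0],[0,0,11.3,-16,-122.5,119,0],[0,0,11.3,-16,-122.5,124,0],[0,0,11.3,-16,-122.5,124,0],[0,0,11.3,-16,-122.5,125,255],[0,0,11.3,-16,-122.5,125,255],[0,0,11.3,-16,-122.5,125,255],[0,0,11.3,-16,-122.5,125,255],[0,0,11.3,-16,-122.5,125,255],[0,0,11.3,-16,-122.5,125,255],[0,0,11.3,-16,-122.5,125,255],[0,0,11.3,-16,-122.5,100,255],[0,0,11.3,-16,-122.5,50,255],[0,0,11.3,-16,-122.5,-15,255]],
  ],
)

```text
t: 41.68
ee_pos: [0.5656, -0.2016, 0.138]
tool_rot: [0.992, -0.125, -0.002, -0.0]
ft_force: [1.6, -0.1, -2.9]
grip_width: 0.0589
finger_force: 75.7
```

Run:
```python
from h import *
rel(([.40,.015,.16],Rt(175)))
```

```text
t 41.67 p [ 0.5656 -0.2016  0.138 ] q [ 0.09  0.57  0.25  1.97 -0.22  0.63 -1.34] f [ 1.6 -0.1 -2.9] w 0.0589
[0.4, 0.0, 170.6] [-214.4, -168.6, -21.0]
```

Request:
move_arm(
  rows=[
    [[0,0,-7,-5,-5,-20,255],[0,0,-17.5,-15,-12,-21,255],[0,0,-28,-27,-20,-21,255],[0,0,-38.5,-39,-30,-21,255],[0,0,-49,-51,-40,-21,255],[0,0,-59.5,-63,-50,-21,255],[0,0,-70,-75,-60,-21,255],[0,0,-80.5,-87,-70,-21,255],[0,0,-91,-99,-80,-21,255],[0,0,-101.5,-111,-90,-21,255],[0,0,-112,-124,-100,-21,255],[0,0,-122.5,-137,-110,-21,255],[0,0,-133,-150,-120,-21,255],[0,0,-143.5,-163,-130,-21,255],[0,0,-154,-176,-140,-21,255],[0,0,-164.5,-189,-150,-21,255],[0,0,-175,-201,-160,-21,255],[0,0,-185,-210,-166,-21,255],[0,0,-189,-214,-168,-21,255],[0,0,-189,-214,-168,-21,255]],
  ],
)

```text
t: 44.18
ee_pos: [0.401, 0.0134, 0.159]
tool_rot: [0.048, 0.999, -0.0, -0.0]
ft_force: [0.2, -1.3, -3.5]
grip_width: 0.0587
finger_force: 76.1
```

```bash
python3 pour.py .455 .0145 .055 175
python3 - <<'E'
from h import *
d=snap('top','t7')[1]; C=cloud('top',d); v,u=np.mgrid[0:420,0:560]
m=(C[...,2]>.018)&(C[...,2]<.052)&(u>225)&(u<298)&(v>203)&(v<262); print(cv2.minAreaRect(C[m][:,:2].astype(np.float32)))
E
```

```text
t 44.17 p [0.401  0.0134 0.159 ] q [ 0.4   0.39 -0.68  2.35  0.48  0.54  0.81] f [ 0.2 -1.3 -3.5] w 0.0587
[-0.0, -0.1, -0.5] [26.2, 5.6, 115.0]
[0.1, 41.9, -0.4] [13.1, 5.7, 58.7]
((0.480740487575531, 0.01439223438501358), (0.17049312591552734, 0.12650437653064728), 85.32489776611328)
```

Request:
move_arm(
  rows=[
    [[0,2,0,5,1,15,255],[0,5,0,10,3,35,255],[0,7,0,15,5,50,255],[0,7,0,18,5,60,255],[0,7,0,18,5,60,255],[0,7,0,18,5,60,255],[0,8,0,18,5,60,255],[0,10,0,18,5,60,255],[0,14,0,17,5,60,255],[0,20,0,16,5,60,255],[0,29,0,15,5,59,255],[0,38,0,14,5,59,255],[0,42,0,13,5,59,255],[0,42,0,13,5,59,255],[0,42,0,13,5,59,255]],
  ],
)

```text
t: 46.1
ee_pos: [0.3891, 0.0198, 0.1006]
tool_rot: [0.044, 0.933, 0.017, -0.357]
ft_force: [0.2, -0.1, -2.1]
grip_width: 0.0588
finger_force: 76.2
```

Request:
move_arm(
  rows=[
    [[0,0,10,-1.2,14,0,255],[0,0,20,-5,27,0,255],[0,0,30,-11,40,0,255],[0,0,40,-19,51,0,255],[0,0,45,-23,57,0,255],[0,0,35,-14.5,46,0,255],[0,0,25,-7.5,34,0,255],[0,0,15,-2.7,21,0,255],[0,0,5,-0.3,7,0,255],[0,0,-5,-0.3,-7,0,255],[0,0,-15,-2.7,-21,0,255],[0,0,-25,-7.5,-34,0,255],[0,0,-35,-14.5,-46,0,255],[0,0,-45,-23,-57,0,255],[0,0,-35,-14.5,-46,0,255],[0,0,-25,-7.5,-34,0,255],[0,0,-15,-2.7,-21,0,255],[0,0,-5,-0.3,-7,0,255],[0,0,0,0,0,0,255],[0,0,0,0,0,0,255]],
  ],
)

```text
t: 48.6
ee_pos: [0.3889, 0.0204, 0.1013]
tool_rot: [0.043, 0.933, 0.016, -0.357]
ft_force: [-0.7, 0.3, -1.9]
grip_width: 0.0587
finger_force: 76.2
```

Request:
move_arm(
  rows=[
    [[0,0,10,-1.2,14,0,255],[0,0,20,-5,27,0,255],[0,0,30,-11,40,0,255],[0,0,40,-19,51,0,255],[0,0,45,-23,57,0,255],[0,0,35,-14.5,46,0,255],[0,0,25,-7.5,34,0,255],[0,0,15,-2.7,21,0,255],[0,0,5,-0.3,7,0,255],[0,0,-5,-0.3,-7,0,255],[0,0,-15,-2.7,-21,0,255],[0,0,-25,-7.5,-34,0,255],[0,0,-35,-14.5,-46,0,255],[0,0,-45,-23,-57,0,255],[0,0,-35,-14.5,-46,0,255],[0,0,-25,-7.5,-34,0,255],[0,0,-15,-2.7,-21,0,255],[0,0,-5,-0.3,-7,0,255],[0,0,0,0,0,0,255],[0,0,0,0,0,0,255]],
  ],
)

```text
t: 51.1
ee_pos: [0.3891, 0.0198, 0.1007]
tool_rot: [0.043, 0.933, 0.017, -0.358]
ft_force: [-0.5, 0.3, -1.2]
grip_width: 0.0586
finger_force: 76.2
```

Request:
move_arm(
  rows=[
    [[0,0,10,-1.2,14,0,255],[0,0,20,-5,27,0,255],[0,0,30,-11,40,0,255],[0,0,40,-19,51,0,255],[0,0,45,-23,57,0,255],[0,0,35,-14.5,46,0,255],[0,0,25,-7.5,34,0,255],[0,0,15,-2.7,21,0,255],[0,0,5,-0.3,7,0,255],[0,0,-5,-0.3,-7,0,255],[0,0,-15,-2.7,-21,0,255],[0,0,-25,-7.5,-34,0,255],[0,0,-35,-14.5,-46,0,255],[0,0,-45,-23,-57,0,255],[0,0,-35,-14.5,-46,0,255],[0,0,-25,-7.5,-34,0,255],[0,0,-15,-2.7,-21,0,255],[0,0,-5,-0.3,-7,0,255],[0,0,0,0,0,0,255],[0,0,0,0,0,0,255]],
  ],
)

```text
t: 53.6
ee_pos: [0.3892, 0.0195, 0.1004]
tool_rot: [0.043, 0.933, 0.017, -0.358]
ft_force: [-0.7, 0.3, -1.8]
grip_width: 0.0588
finger_force: 76.2
```

Request:
move_arm(
  rows=[
    [[0,-9,0,9,0,-7,255],[0,-18,0,18,0,-14,255],[0,-27,0,27,0,-21,255],[0,-36,0,36,0,-28,255],[0,-42,0,45,0,-33,255],[0,-42,0,45,0,-33,255]],
  ],
)

```text
t: 54.35
ee_pos: [0.3749, 0.0194, 0.1552]
tool_rot: [0.046, 0.999, -0.002, -0.001]
ft_force: [0.1, -0.4, -1.6]
grip_width: 0.0585
finger_force: 76.3
```

Request:
move_arm(
  rows=[
    [[0,0,9,-3,-6,0,255],[0,0,19,-15,-18,0,255],[0,0,29,-28,-36,0,255],[0,0,39,-40,-54,0,255],[0,0,49,-55,-75,0,255],[0,0,59,-70,-100,0,255],[0,0,69,-85,-125,0,255],[0,0,79,-100,-145,0,255],[0,0,89,-115,-160,0,255],[0,0,99,-130,-175,0,255],[0,0,109,-140,-190,0,255],[0,0,119,-150,-200,0,255],[0,0,125,-160,-200,0,255],[0,0,125,-160,-200,0,255]],
  ],
)

```text
t: 56.1
ee_pos: [0.5196, -0.194, 0.1536]
tool_rot: [0.907, 0.42, -0.001, -0.001]
ft_force: [-0.2, -0.2, -2.3]
grip_width: 0.0585
finger_force: 76.2
```

Run:
```python
from h import *
rel(([.555,-.205,.13],Rt(-6)),([.555,-.205,.006],Rt(-6)))
ts=snap('top','t8')[0]; ss=snap('side','s8')[0]
a=cv2.resize(ts[170:260,220:355],(600,400),interpolation=3); b=cv2.resize(ss[170:330,150:390],(600,400),interpolation=3)
cv2.imwrite('pics/c7.png',cv2.resize(np.hstack([a,b]),(800,266))[:,:,::-1])
```

```text
t 56.1 p [ 0.5196 -0.194   0.1536] q [ 0.32  0.49 -0.06  2.05  0.05  0.6  -0.48] f [-0.2 -0.2 -2.3] w 0.0585
[-0.1, 0.1, 55.7] [14.5, 34.1, 23.5]
[-0.1, 0.1, 55.7] [14.6, 34.4, 147.5]
```

View pics/c7.png

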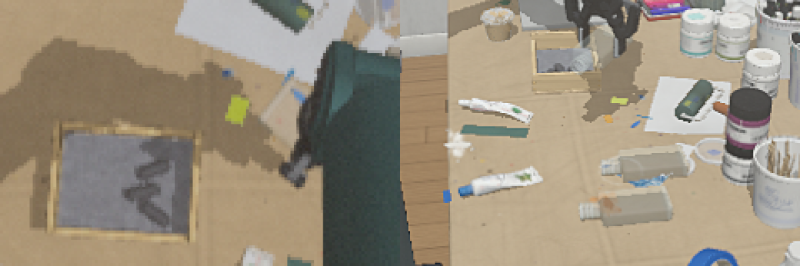

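Request:
move_arm(
  rows=[
    [[0,0,8,0,10,0,255],[0,0,18,3,20,0,255],[0,0,28,8,30,5,255],[0,0,38,14,34,10,255],[0,0,48,14,34,20,255],[0,0,55.5,14,34,45,255],[0,0,55.5,14,34,80,255],[0,0,55.5,14,34,115,255],[0,0,55.5,14,34,135,255],[0,0,55.5,14,34,144,255],[0,0,55.5,14,34,147.5,255],[0,0,55.5,14,34,148,255],[0,0,55.5,14,34,148,0],[0,0,55.5,14,34,148,0],[0,0,55.5,14,34,148,0],[0,0,55.5,14,34,147,0],[0,0,55.5,14,34,139,0],[0,0,55.5,14,34,100,0],[0,0,55.5,14,34,40,0],[0,0,55.5,14,34,-30,0]],
  ],
)

```text
t: 58.7
ee_pos: [0.5529, -0.2045, 0.1791]
tool_rot: [0.999, -0.052, -0.0, -0.0]
ft_force: [1.0, 0.1, 0.4]
grip_width: 0.0851
finger_force: 0.0
```

Run:
```python
from h import *
d=snap('top','t9')[1]; C=cloud('top',d); v,u=np.mgrid[0:420,0:560]
m=(C[...,2]>.145)&(C[...,2]<.18)&(u>140)&(u<200)&(v>185)&(v<240); print('cap',m.sum(),C[m].mean(0))
p=C[m]; c=[(p[:,0].max()+p[:,0].min())/2,(p[:,1].max()+p[:,1].min())/2]; print(c)
d2=snap('side','s9')[1]; C2=cloud('side',d2); g=cv2.imread('pics/s9.png').max(2)
m=(C2[...,2]>.145)&(C2[...,2]<.18)&(np.abs(C2[...,1]-.32)<.05)&(np.abs(C2[...,0]-.545)<.05); print('side cap',m.sum(),C2[m].mean(0),C2[m].max(0))
# board corners refined: top pixels of board colour
B=(C[...,2]>.007)&(C[...,2]<.017)&(u>120)&(u<220)&(v>185)&(v<258)
B=cv2.erode(B.astype(np.uint8),np.ones((2,2))); v2,u2=np.where(B>0); print('boardpix',u2.min(),u2.max(),v2.min(),v2.max()); print(cv2.minAreaRect(C[B>0][:,:2].astype(np.float32)))
for z in(.2,): rel(([.545,.318,z],Rt(90)))
```

```text
cap 76 [0.54723136 0.32041554 0.1657442 ]
[np.float64(0.5471523007443895), np.float64(0.32204603983847613)]
side cap 70 [0.54969581 0.31364211 0.16085135] [0.56369384 0.33349244 0.17509472]
boardpix 132 211 194 252
((0.5143069624900818, 0.3286021947860718), (0.27599987387657166, 0.20341700315475464), 89.26517486572266)
t 58.8 p [ 0.5579 -0.2068  0.1848] q [ 0.1   0.49  0.24  1.97 -0.18  0.69 -1.22] f [ 1.  -0.  -0.3] w 0.0854
[0.8, -0.5, -96.0] [-67.0, -520.6, -17.6]
```

Run:
```python
from h import *
rel(([.547,.320,.23],Rt(30)),([.547,.320,.143],Rt(30)))
```

```text
t 58.8 p [ 0.5579 -0.2068  0.1848] q [ 0.1   0.49  0.24  1.97 -0.18  0.69 -1.22] f [ 1.  -0.  -0.3] w 0.0854
[0.4, -0.7, -36.0] [-64.8, -522.7, -47.6]
[0.4, -0.7, -36.0] [-66.1, -523.0, 39.4]
```

Request:
move_arm(
  rows=[
    [[0,0,-4,0,-30,-30,0],[0,0,-8,-5,-80,-48,0],[0,0,-12,-10,-135,-48,0],[0,0,-16,-18,-190,-48,0],[0,0,-20,-26,-245,-48,0],[0,0,-24,-34,-300,-48,0],[0,0,-28,-42,-355,-48,0],[0,0,-32,-50,-410,-48,0],[0,0,-36,-58,-465,-48,0],[0,0,-36,-65,-510,-48,0],[0,0,-36,-65,-523,-48,0],[0,0,-36,-65,-523,-48,0],[0,0,-36,-65,-523,-48,0]],
  ],
)

```text
t: 60.42
ee_pos: [0.5431, 0.3193, 0.2251]
tool_rot: [0.966, 0.258, -0.0, 0.001]
ft_force: [-0.2, -0.3, -0.2]
grip_width: 0.0857
finger_force: 0.0
```

Run:
```python
from h import *
rel(([.547,.320,.143],Rt(30)))
```

```text
t 60.42 p [0.5431 0.3193 0.2251] q [-0.63  0.48  0.04  1.84 -0.02  0.83 -1.63] f [-0.2 -0.3 -0.2] w 0.0857
[0.1, 0.1, -0.1] [3.8, 1.2, 82.1]
```

Request:
move_arm(
  rows=[
    [[0,0,0,4,1,25,0],[0,0,0,4,1,50,0],[0,0,0,4,1,70,0],[0,0,0,4,1,81,0],[0,0,0,4,1,82,0],[0,0,0,4,1,82,255],[0,0,0,4,1,82,255],[0,0,0,4,1,82,255],[0,0,0,4,1,82,255],[0,0,0,4,1,82,255],[0,0,0,4,1,82,255],[0,0,0,4,1,82,255],[0,0,0,4,1,82,255],[0,0,0,4,1,65,255],[0,0,0,4,1,30,255],[0,0,0,4,1,-10,255],[0,0,0,4,1,-20,255],[0,0,0,4,1,-20,255]],
  ],
  squeeze=60,
)

```text
t: 62.68
ee_pos: [0.5462, 0.3233, 0.2455]
tool_rot: [0.966, 0.26, -0.0, -0.0]
ft_force: [0.7, 0.2, -2.5]
grip_width: 0.0269
finger_force: 59.4
```

Run:
```python
from h import *
rel(([.655,-.01,.245],Rt(30)),([.655,-.01,.132],Rt(30)))
```

```text
t 62.67 p [0.5462 0.3233 0.2455] q [-0.63  0.46  0.04  1.81 -0.02  0.87 -1.63] f [ 0.7  0.2 -2.5] w 0.0269
[-0.0, 0.0, 0.1] [-73.0, 342.9, 0.4]
[-0.0, 0.0, 0.1] [-73.0, 343.0, 113.4]
```

Request:
move_arm(
  rows=[
    [[0,0,0,-8,35,0,255],[0,0,0,-18,80,0,255],[0,0,0,-28,130,0,255],[0,0,0,-39,180,0,255],[0,0,0,-50,230,0,255],[0,0,0,-60,280,0,255],[0,0,0,-68,320,0,255],[0,0,0,-73,338,0,255],[0,0,0,-73,343,0,255],[0,0,0,-73,343,0,255],[0,0,0,-73,343,30,255],[0,0,0,-73,343,60,255],[0,0,0,-73,343,85,255],[0,0,0,-73,343,102,255],[0,0,0,-73,343,109,255],[0,0,0,-73,343,112,255],[0,0,0,-73,343,113,255],[0,0,0,-73,343,113,255]],
  ],
)

```text
t: 64.92
ee_pos: [0.6559, -0.0101, 0.1331]
tool_rot: [0.966, 0.259, 0.001, 0.0]
ft_force: [-0.3, 0.1, -2.0]
grip_width: 0.0269
finger_force: 59.6
```

Request:
move_arm(
  rows=[
    [[0,0,0,0,0,1,255],[0,0,0,0,0,2,255],[0,0,0,0,0,2,255],[0,0,0,0,0,2,0],[0,0,0,0,0,2,0],[0,0,0,0,0,2,0],[0,0,0,0,0,2,0],[0,0,0,0,0,2,0],[0,0,0,0,0,-20,0],[0,0,0,0,0,-60,0],[0,0,0,0,0,-100,0],[0,0,0,-40,80,-100,0],[0,0,0,-60,130,-100,0],[0,0,0,-60,180,-100,0],[0,0,0,-60,180,-100,0]],
  ],
)

```text
t: 66.8
ee_pos: [0.6936, -0.2043, 0.2325]
tool_rot: [0.967, 0.255, -0.0, 0.003]
ft_force: [-0.4, -0.3, -0.3]
grip_width: 0.0855
finger_force: 0.0
```

Run:
```python
from h import *
p,d=snap('top','t10'); s,_=snap('side','s10'); C=cloud('top',d); v,u=np.mgrid[0:420,0:560]
m=(C[...,2]>.018)&(C[...,2]<.052)&(u>225)&(u<298)&(v>203)&(v<262); print('tray',cv2.minAreaRect(C[m][:,:2].astype(np.float32)))
m=(C[...,2]>.03)&(C[...,2]<.052)&(u>225)&(u<298)&(v>203)&(v<262)
hi=C[m&(C[...,2]>.037)]; print('end wall b',hi[hi[:,1]>.05].mean(0),(hi[:,1]>.05).sum(),'a',hi[hi[:,1]<-.03].mean(0))
rel()
a=cv2.resize(p[120:265,115:345],(400,252),interpolation=3);b=cv2.resize(s[120:320,180:360],(400,444),interpolation=3)[:252]
cv2.imwrite('pics/c8.png',np.hstack([a,b])[:,:,::-1])
```

```text
tray ((0.480643630027771, 0.014595046639442444), (0.1705659031867981, 0.126475527882576), 85.36717224121094)
end wall b [0.48819226 0.09472561 0.04273341] 92 a [ 0.4754111  -0.06614859  0.04275469]
t 66.9 p [ 0.6934 -0.1972  0.2319] q [ 0.16  0.59  0.09  1.62 -0.06  0.94 -0.78] f [-0.7  1.1 -0.1] w 0.0853
```

View pics/c8.png

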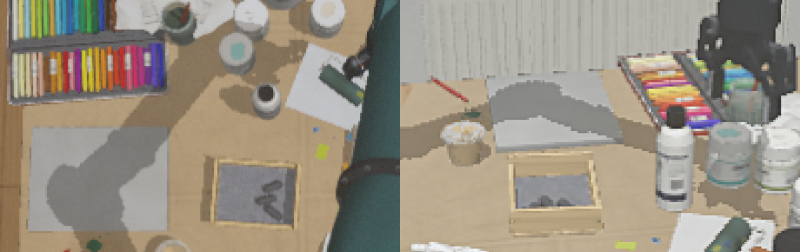

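Run:
```python
from h import *
rel(([.488,.0945,.12],Rt(-4.6)),([.488,.0945,.018],Rt(-4.6)))
```

```text
t 66.9 p [ 0.6934 -0.1972  0.2319] q [ 0.16  0.59  0.09  1.62 -0.06  0.94 -0.78] f [-0.7  1.1 -0.1] w 0.0853
[-0.0, 0.0, 34.5] [-32.4, -355.2, 112.0]
[-0.0, 0.0, 34.5] [-32.3, -355.2, 214.0]
```

Request:
move_arm(
  rows=[
    [[0,0,5,-5,-40,0,0],[0,0,13,-9,-95,0,0],[0,0,21,-14,-150,0,0],[0,0,29,-19,-205,0,0],[0,0,34.5,-24,-260,0,0],[0,0,34.5,-29,-315,0,0],[0,0,34.5,-32,-345,20,0],[0,0,34.5,-32,-355,50,0],[0,0,34.5,-32,-355,100,0],[0,0,34.5,-32,-355,130,0],[0,0,34.5,-32,-355,130,0]],
  ],
)

```text
t: 68.28
ee_pos: [0.4852, 0.0969, 0.1008]
tool_rot: [0.999, -0.037, -0.003, 0.0]
ft_force: [0.5, -0.9, 0.5]
grip_width: 0.0854
finger_force: 0.0
```

Run:
```python
from h import *
d=snap('top','t11')[1]; C=cloud('top',d); v,u=np.mgrid[0:420,0:560]
m=(C[...,2]>.037)&(C[...,2]<.052)&(u>225)&(u<298)&(v>203)&(v<262)&(C[...,1]<-.03); print('a',C[m].mean(0))
rel(([.488,.0945,.018],Rt(-4.6)))
```

```text
a [ 0.47435702 -0.0664692   0.04322519]
t 68.33 p [0.4866 0.0967 0.1021] q [-0.4   0.52  0.15  2.22 -0.19  0.41 -1.74] f [ 0.1 -0.2  0.2] w 0.0855
[-0.0, 0.1, 0.3] [1.7, 2.1, 84.1]
```

Request:
move_arm(
  rows=[
    [[0,0,0,1.5,2,30,0],[0,0,0,1.5,2,60,0],[0,0,0,1.5,2,78,0],[0,0,0,1.5,2,84,0],[0,0,0,1.5,2,84,0],[0,0,0,1.5,2,84,255],[0,0,0,1.5,2,84,255],[0,0,0,1.5,2,84,255],[0,0,0,1.5,2,84,255],[0,0,0,1.5,2,84,255],[0,0,0,1.5,2,84,255],[0,0,0,1.5,2,84,255],[0,0,0,1.5,2,84,255],[0,0,0,1.5,2,84,255]],
  ],
  squeeze=110,
)

```text
t: 70.08
ee_pos: [0.4895, 0.0934, 0.0188]
tool_rot: [0.999, -0.039, 0.0, -0.0]
ft_force: [-0.4, 1.0, 5.5]
grip_width: 0.0061
finger_force: 107.7
```

Request:
move_arm(
  rows=[
    [[2.3,0,0,0,1,-6.7,255],[4.6,0,0,0,2,-13.3,255],[6.9,0,0,0,3.5,-20,255],[9.2,0,0,0,5,-26.5,255],[11.5,0,0,0,7,-32.7,255],[11.5,0,0,0,7,-32.7,255],[11.5,0,0,0,-5,-32.7,255],[11.5,0,0,0,-20,-32.7,255],[11.5,0,0,0,-35,-32.7,255],[11.5,0,0,0,-50,-32.7,255],[11.5,0,0,0,-65,-32.7,255],[11.5,0,0,0,-80,-32.7,255],[11.5,0,0,0,-95,-32.7,255],[11.5,0,0,0,-108,-32.7,255],[11.5,0,0,0,-118,-32.7,255],[11.5,0,0,0,-118,-32.7,255],[11.5,0,0,0,-118,-32.7,255],[11.5,0,0,0,-118,-32.7,255]],
  ],
)

```text
t: 72.32
ee_pos: [0.4989, 0.2116, 0.0515]
tool_rot: [0.994, -0.038, 0.004, -0.101]
ft_force: [0.3, 2.8, -1.2]
grip_width: 0.0061
finger_force: 108.2
```

Run:
```python
from h import *
rel()
p,d=snap('top','t12'); s,_=snap('side','s12'); C=cloud('top',d); v,u=np.mgrid[0:420,0:560]
m=(C[...,2]>.03)&(C[...,2]<.05)&(u>215)&(u<298)&(v>203)&(v<262)&(C[...,1]>.01)&(C[...,1]<.1)&(abs(C[...,0]-.485)<.07); P=C[m]; print('lowest-y part',P[P[:,1]<P[:,1].min()+.01].mean(0))
a=cv2.resize(p[150:265,115:300],(400,249),interpolation=3);b=cv2.resize(s[130:255,180:380],(400,250),interpolation=3)[:249]
cv2.imwrite('pics/c9.png',np.hstack([a,b])[:,:,::-1])
```

```text
t 72.33 p [0.4989 0.2116 0.0515] q [-0.26  0.64 -0.17  2.19 -0.34  0.24 -1.71] f [ 0.3  2.8 -1.2] w 0.0061
lowest-y part [0.50304974 0.047507   0.04226993]
```

View pics/c9.png

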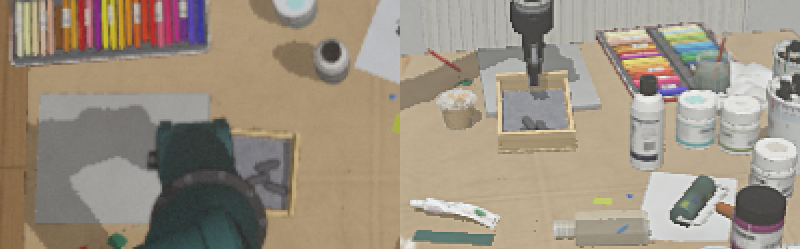

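Request:
move_arm(
  rows=[
    [[0,0,0,0,-13,2.7,255],[0,0,0,0,-27,5.5,255],[0,0,0,0,-41,8.4,255],[0,0,0,0,-55,11.2,255],[0,0,0,0,-68.6,14,255],[0,0,0,0,-68.6,14,255],[-2,0,0,0,-70,18,255],[-4,0,0,0,-71.5,22,255],[-6,0,0,0,-73,26,255],[-8,0,0,0,-74.5,30,255],[-10,0,0,0,-75.5,34,255],[-11.5,0,0,0,-76,36.3,255],[-11.5,0,0,0,-76,36.3,255],[-11.5,0,0,0,-76,36.3,255]],
  ],
)

```text
t: 74.18
ee_pos: [0.5048, 0.292, 0.0308]
tool_rot: [0.999, -0.039, -0.0, -0.0]
ft_force: [-0.4, -3.8, 1.2]
grip_width: 0.0059
finger_force: 109.0
```

Run:
```python
from h import *
rel(([.512,.394,.031],Rt(-4.6)))
p,d=snap('top','t13'); s,_=snap('side','s13')
a=cv2.resize(p[150:265,115:300],(400,249),interpolation=3);b=cv2.resize(s[130:255,180:380],(400,250),interpolation=3)[:249]
cv2.imwrite('pics/c10.png',np.hstack([a,b])[:,:,::-1])
```

```text
t 74.17 p [0.5048 0.292  0.0308] q [-0.72  0.71  0.16  2.05 -0.28  0.4  -1.99] f [-0.4 -3.8  1.2] w 0.0059
[-0.0, 0.0, 0.2] [-0.7, -102.3, -0.2]
```

View pics/c10.png

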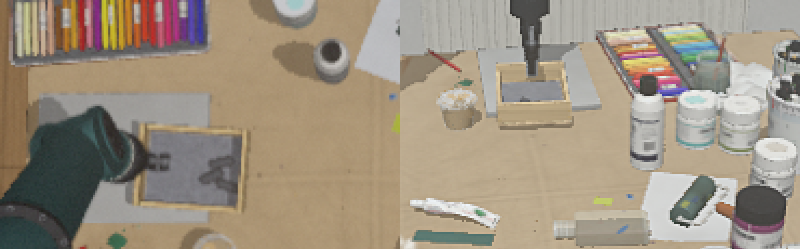

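Request:
move_arm(
  rows=[
    [[0,0,0,0,-10,0,255],[0,0,0,0,-24,0,255],[0,0,0,0,-38,0,255],[0,0,0,0,-52,0,255],[0,0,0,0,-66,0,255],[0,0,0,0,-80,0,255],[0,0,0,0,-94,0,255],[0,0,0,0,-104,0,255],[0,0,0,0,-107,0,255],[0,0,0,0,-107,0,255],[0,0,0,0,-107,0,255],[0,0,0,0,-107,0,0],[0,0,0,0,-107,0,0],[0,0,0,0,-107,0,0],[0,0,0,0,-107,0,0],[0,0,0,0,-107,-20,0],[0,0,0,0,-107,-70,0],[0,0,0,0,-107,-125,0],[0,0,0,-20,-60,-180,0],[0,0,0,-40,0,-200,0]],
  ],
)

```text
t: 76.78
ee_pos: [0.4719, 0.3095, 0.2292]
tool_rot: [0.999, -0.037, 0.003, -0.003]
ft_force: [0.4, -0.2, -0.0]
grip_width: 0.0851
finger_force: 0.0
```

Request:
move_arm(
  rows=[
    [[0,0,0,0,60,0,0],[0,0,0,0,120,0,0],[0,0,0,0,180,0,0],[0,0,0,0,240,0,0],[0,0,0,0,300,0,0],[0,0,0,0,300,0,0],[0,0,0,0,300,0,0]],
  ],
)

```text
t: 77.65
ee_pos: [0.4477, 0.0093, 0.2259]
tool_rot: [0.999, -0.039, 0.001, -0.001]
ft_force: [-0.3, 0.3, 0.0]
grip_width: 0.0849
finger_force: 0.0
```

Run:
```python
from h import *
rel()
p,d=snap('top','t14'); s,_=snap('side','s14'); C=cloud('top',d); v,u=np.mgrid[0:420,0:560]
T=(C[...,2]>.032)&(C[...,2]<.068)&(u>130)&(u<225)&(v>195)&(v<256); r=cv2.minAreaRect(C[T][:,:2].astype(np.float32)); print('tray',r, cv2.boxPoints(r).round(3).tolist())
print('wall z by corner', [C[T&(sx*(C[...,0]-r[0][0])>.04)&(sy*(C[...,1]-r[0][1])>.06)][:,2].max().round(3) for sx in(-1,1) for sy in(-1,1)])
d0=np.load('top0.npy');C0=cloud('top',d0); B=(C0[...,2]>.007)&(C0[...,2]<.018)&(u>120)&(u<220)&(v>185)&(v<258)
B=cv2.erode(B.astype(np.uint8),np.ones((2,2)))>0; print('board',cv2.minAreaRect(C0[B][:,:2].astype(np.float32)),cv2.boxPoints(cv2.minAreaRect(C0[B][:,:2].astype(np.float32))).round(3).tolist())
a=cv2.resize(p[150:265,115:405],(800,317),interpolation=3);b=cv2.resize(s[110:320,180:380],(400,420),interpolation=3)
w=np.zeros((600,800,3),np.uint8); w[:317]=a; w[317:,:400]=b[:283]; w[317:,400:]=cv2.resize(p[120:255,110:300],(400,283),interpolation=3)
cv2.imwrite('pics/c11.png',w[:,:,::-1])
```

```text
t 77.65 p [0.4477 0.0093 0.2259] q [-0.44  0.27  0.39  2.23 -0.16  0.67 -1.58] f [-0.3  0.3  0. ] w 0.0849
tray ((0.5040650963783264, 0.317344605922699), (0.17299719154834747, 0.12745274603366852), 85.91696166992188) [[0.4339999854564667, 0.23600000143051147], [0.5609999895095825, 0.22699999809265137], [0.5740000009536743, 0.39899998903274536], [0.44699999690055847, 0.40799999237060547]]
wall z by corner [np.float64(0.058), np.float64(0.061), np.float64(0.058), np.float64(0.058)]
board ((0.5142413973808289, 0.3284289836883545), (0.2775299549102783, 0.2036076933145523), 89.2010498046875) [[0.41100001335144043, 0.19099999964237213], [0.6140000224113464, 0.18799999356269836], [0.6179999709129333, 0.4659999907016754], [0.414000004529953, 0.4690000116825104]]
```

View pics/c11.png

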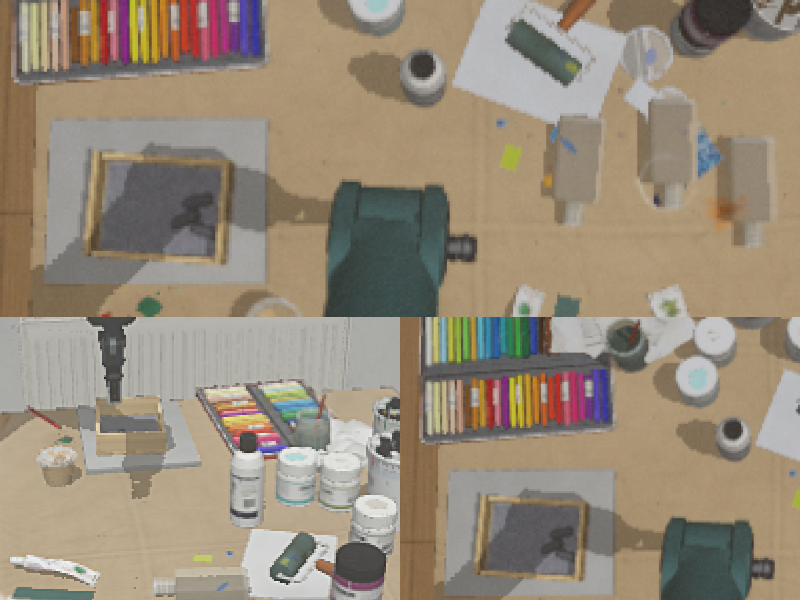

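```bash
python3 -c "
from plant import sign_off
print(sign_off())"
```

```text
the job is handed in; nothing more can be done
None
```

I handed the job in at about 78 s: all three slugs are in the tray, the tray stands flat on the board, the three flasks lie flat on the table and the bottle stands upright on the bare table, all checked in the last pictures; no verdict came back.

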